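Swap the plug-in module of the bench tester and set its selector

ROBOT

A 7-joint arm with a two-finger parallel gripper is mounted at the origin on a cart in front of the work surface, level with it; the furniture and walls round the work are solid. World frame = base frame: x ahead of the robot, y to its left, z up, the work surface at z = 0. Lengths are in m, angles in rad, forces in N, time in s.
With the tool pointing down it reaches from about 0.35 to 0.9 m from the base axis. Payload 8.1 kg.
Tool frame: the origin (TCP) lies midway between the tips of the shut fingers; the grasp point (between the pads) lies 19 mm behind it; z points along the fingers, y is the line along which they close (so a half turn about z gives the same grasp; the last joint's range is limited). The gripper opens to 92 mm and grips with 3 to 60 N. Pads are 19 mm wide; open, the fingers measure 130 mm over their backs; the gripper's body (75 mm by 190 mm) begins 47 mm behind the grasp point.
Start: joints at [1.009, 0.434, 0.025, 1.573, -0.012, 1.134, -0.075], TCP at [0.277, -0.56, 0.227] pointing down, gripper open.
Joint ranges: [-2.62, 2.62], [-0.44, 2.09], [-1.27, 1.32], [0.08, 2.57], [-1.32, 4.46], [0.12, 2], [-2.74, 2.74]. Speed limits (rad/s): [2.22, 2.22, 3.01, 3.01, 3.14, 3.14, 3.14].

INTERFACE

Orientations are given as a rotation vector (axis times angle).
In Python, from cell import readout, get_image, calibration, ticket gives the robot as it stands. The module is installed in compiled form; this text tells all that it offers.
- The arm moves only by the tool move_arm, never from a script. Its argument "series" is a list of rows, each a list of 6 numbers: the shift along the world's x, y, z as a fraction of full scale, then the turn, a rotation vector about the world's x, y, z as a fraction of full scale. A call has 1 to 5 rows; each row is the pose to reach, as a shift and turn from the pose commanded when the call began; what a row does not reach only later rows make up. Full scale, the value 1, is 0.75 m for a shift and 60 degrees for a turn. A row lasts 1/10 s, in which the tool goes at most 50 mm and 8.59 degrees, less where a joint would pass 70% of its speed; a pose out of reach is approached as far as the arm can. A call with a number of a shift or a turn outside -1 to 1 is refused whole. A call with a gripper value outside its range is refused whole. "claw" is the opening, from -1 (shut) to 1 (fully open), so that 0 is half open, set as the call begins (left out, the last holds). The fingers move at their own pace and stop on an object; "squeeze" is the grip in N (left out, the last holds). Time passes only in rows, so rows that repeat a pose let the fingers close. It gives the time, the measured TCP pose, the force, the opening and the grip force at its end, in the units of the state.
- readout.observe(): the state, without advancing time (a new reading comes with each control period).
- get_image(name): name is "side" or "top" or "wrist"; returns (picture, depth): 384x512x3 uint8, red, green, blue; 384x512 float32, m along the optical axis (not along the pixel's ray), 0 where there is no reading.
- calibration(name): a dict with "fx", "fy", "cx", "cy" (pixels), "view" (4x4, takes a point from world to camera coordinates); the wrist camera has in their place "mount" (4x4, takes a point from camera to tool coordinates, whose origin is the TCP and whose axes are the flange's). Camera axes: x right, y down, z forward; pixel columns grow to the right and rows downward; lengths in m; the calibration is good to about 2 mm. A picture is of the moment at which its call begins: read the wrist's pose just before it. calibration takes no time and is no camera call.
- ticket.sign_off(): hands the job in; it is judged then, once.
The state is a dict: "clock": time; "joints": joint angles; "dq": joint speeds; "joint_efforts": joint torques, N m; "position": TCP position; "ee_rot": TCP orientation; "force": force on the tool from outside, world axes, zero at the start; "ft_torque": the same for the moment, N m; "width": opening from 0.0 (shut) to 1.0 (fully open); "gripper_force": force on a finger pad.
Only numpy, scipy, OpenCV 4.12 (cv2) and the standard library are available. Lean on these libraries where they do the work, as an engineer would, in place of code of your own. Each camera call takes 0.05 s, during which the arm holds its last target. There are 200 camera calls.

TASK

Swap the plug-in module of the bench tester: pull the module out of the tester's well and stand it in the empty storage holder, then take the taller module from the other holder and slide it fully home in the tester, lowering each gently to the bottom rather than dropping it. Finally turn the selector on the tester clockwise, two or three clicks as it needs, until it rests in the click where it points at the long mark, and let go. Leave the tools lying around the work where they are.

Things in the scene. Friction and masses are not known exactly. Their poses are not given: they have to be found in the camera images.
- well_mouth (a point): Mouth centre (on the top, 75 mm above the worktop) of the well of the bench tester, a fixed grey housing 140 (x) x 250 (y) x 75 mm high. The well is a rectangular hole 33 (x) x 63 (y) mm, 60 mm deep (floor 15 mm above the worktop), with a 4 mm bevelled mouth, 65 mm to the left (+y) of the housing's middle. x (away from the robot) and y are those of the housing.
- old_module_centre (a point): The old plug-in module, an upright grey block 30 (own x) x 60 (own y) x 115 mm high (z), 0.15 to 0.31 kg, square-edged, with dark grip ribs near the top of its two wide faces. This point is the centre of the block, half-way up; x is the 30 mm direction, to be gripped. It can go in either way round. At the start it stands in the tester's well with 55 mm showing.
- new_module_centre (a point): The new, taller plug-in module, an upright grey block 30 (own x) x 60 (own y) x 135 mm high (z), 0.15 to 0.31 kg, square-edged, with dark grip ribs near the top of its two wide faces. This point is the centre of the block, half-way up; x is the 30 mm direction, to be gripped. It can go in either way round. At the start it stands in one of the two storage holders with 95 mm showing.
- holder_empty_mouth (a point): Mouth centre (level with the top) of the storage holder that is empty at the start. The two holders are equal: fixed aluminium blocks 70 (x) x 84 (y) x 50 mm high with a rectangular pocket 33 (x) x 63 (y) mm, 40 mm deep, with its floor 10 mm above the worktop and a 4 mm bevelled mouth. Which holder stands left or right varies. x, y are those of the block and pocket.
- holder_full_mouth (a point): Mouth centre (level with the top) of the storage holder that carries the new module at the start. The two holders are equal: fixed aluminium blocks 70 (x) x 84 (y) x 50 mm high with a rectangular pocket 33 (x) x 63 (y) mm, 40 mm deep, with its floor 10 mm above the worktop and a 4 mm bevelled mouth. Which holder stands left or right varies. x, y are those of the block and pocket.
- selector_grip (a point): Middle of the bar grip of the black rotary selector on the tester, 130 mm right (-y) of the well, on its upright axis, 26 mm above the tester's top. The bar is 60 mm long (own x), 16 mm thick (own y, to be gripped), 34 mm high, from 17 mm below to 17 mm above this point, on a round skirt 60 mm across, 10 mm high. Own +x is the pointing end, with a short pointed nose (6 mm more) and a white line on top.
- selector (a joint): Turn of the selector in rad, growing clockwise seen from above. It has seven click positions 0.393 rad (22.5 degrees) apart, at 0, 0.393, 0.785, 1.178, 1.571, 1.963, 2.356, and stops beyond both ends; a spring pulls it into the nearest one; about 0.2 N m takes it over to the next. It starts at 0 or 0.393. At 1.178 it points straight away from the robot along the tester's x, at the one long thick mark; the other six marks are short and thin.
- old_module: The old module; origin at the centre of its underside, axes as its centre point.
- new_module: The new module; origin at the centre of its underside, axes as its centre point.
- tape_measure: Bystander: yellow tape measure, 36x82x62 mm, origin at the centre of its underside; leave alone.
- black_tape: Bystander: roll of black adhesive tape lying flat, 62 mm across, 18 mm high, origin at the centre of its underside; leave alone.
- pliers: Bystander: red-handled pliers lying flat, 62x160x12 mm, origin at the centre of the underside; leave alone.
- hex_keys: Bystander: black holder with hex keys, 30x85x22 mm, origin at the centre of its underside; leave alone.
Things that resemble listed ones, but are neither listed nor needed, are in the scene too. Leave any red look-alike of the old_module alone. What is shaped like the new_module but turquoise is not meant.

How it is judged:
By the outcome, as a careful person would: the job done as asked, in the order asked, and still so for the second after the job is handed in, with the robot touching nothing.
It also fails if it takes over 72 s, if anything falls off the work surface, if the arm or the gripper's body presses on something with over 40 N, if the wrist force passes 120 N, or if a joint passes its speed limit or range.

## Working session

There is one attempt and no reset: what is moved stays moved. The work goes in short steps, Python scripts to look and compute and a tool call to move; the robot and the scene stay as the last step left them, time stands still between calls to the robot, and variables do not carry over. Pictures are saved under pics/ and viewed, at most 10 in all, crops included, and the job is handed in when it is done.

Besides the shell and the picture viewer there is one more tool, called after "Emit:" as name([rows], argument=value, ...), one row to a line, values as JSON. move_arm: Moves the arm, as the interface text tells. Shift numbers are shares of 0.75 m and turn numbers shares of 60 degrees, none past 1 either way. Its arguments: {"type":"object","properties":{"series":{"type":"array"},"claw":{"type":"number"},"squeeze":{"type":"number"}},"required":["series"]}

```bash
mkdir -p pics; cat > h.py <<'E'
import numpy as np, cv2
from cell import readout, get_image, calibration, ticket
from scipy.spatial.transform import Rotation as R
def cam(name):
    c=calibration(name)
    if name=='wrist':
        s=readout.observe(); T=np.eye(4); T[:3,:3]=R.from_rotvec(s['ee_rot']).as_matrix(); T[:3,3]=s['position']
        W=T@np.array(c['mount'])
    else: W=np.linalg.inv(np.array(c['view']))
    return c,W
def grab(name):
    c,W=cam(name); im,d=get_image(name)
    v,u=np.mgrid[0:384,0:512]
    P=np.stack([(u-c['cx'])/c['fx']*d,(v-c['cy'])/c['fy']*d,d],-1)@W[:3,:3].T+W[:3,3]
    P[d==0]=np.nan
    return im,d,P,c,W
def ray(c,W,u,v,z):
    r=W[:3,:3]@np.array([(u-c['cx'])/c['fx'],(v-c['cy'])/c['fy'],1]); o=W[:3,3]
    return o+r*(z-o[2])/r[2]
def save(n,im): cv2.imwrite('pics/'+n+'.png',cv2.cvtColor(im,cv2.COLOR_RGB2BGR))
E
python3 - <<'E'
from h import *
for n in('top','side'):
    im,d,P,c,W=grab(n); save(n+'0',cv2.resize(im,(800,600))); np.savez(n+'0.npz',im=im,d=d,P=P); print(n,W.round(3).tolist(),c['fx'])
s=readout.observe(); print(s['position'],s['ee_rot'],s['width'],s['clock'],np.array(calibration('wrist')['mount']).round(3).tolist())
print(R.from_rotvec(s['ee_rot']).as_matrix().round(3).tolist())
E
```

```text
top [[0.008, -0.998, 0.065, 0.513], [-1.0, -0.008, -0.006, -0.065], [0.007, -0.065, -0.998, 1.18], [0.0, 0.0, 0.0, 1.0]] 347.62345095741864
side [[-0.943, -0.22, 0.248, 0.221], [-0.332, 0.594, -0.733, 0.938], [0.014, -0.774, -0.633, 0.956], [0.0, 0.0, 0.0, 1.0]] 437.67489574137096
[ 0.27655783 -0.55999763  0.22604892] [-3.05808397e+00 -7.13906061e-01  6.78246518e-04] 0.9994437726644712 0.1 [[0.001, -0.967, -0.253, 0.067], [1.0, 0.001, -0.0, -0.002], [0.001, -0.253, 0.967, -0.158], [0.0, 0.0, 0.0, 1.0]]
[[0.897, 0.443, -0.001], [0.443, -0.897, 0.001], [-0.0, -0.001, -1.0]]
```

View pics/top0.png

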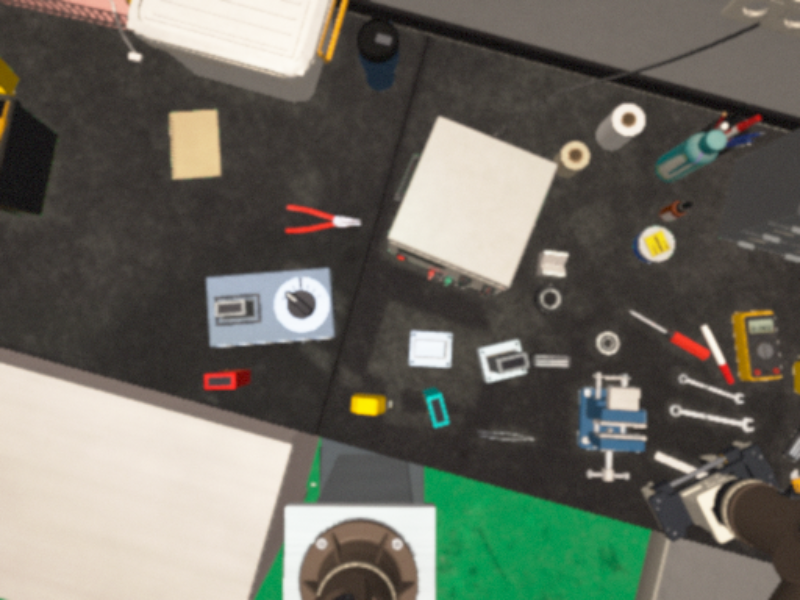

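View pics/side0.png

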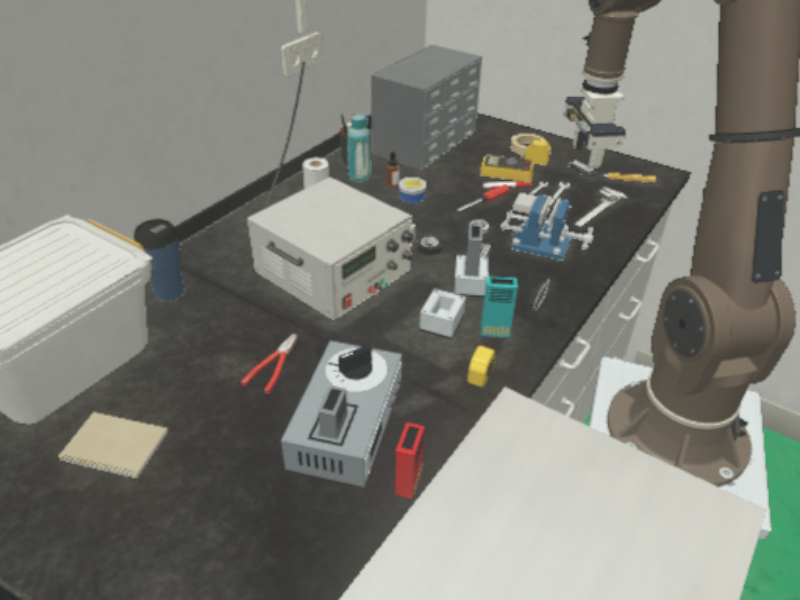

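Top view (800×600): the tester is at (270,307), with the grey old module at (236,308) and the selector at (302,303). The empty holder is at (431,348), and the full holder with the grey new module is at (503,360). The look-alikes, red at (226,380) and turquoise at (436,408), are not meant: the listed modules are grey and stand in the well and in a holder.

```bash
cat > m.py <<'E'
from h import *
def rect(P,mask,name):
    n,l,st,_=cv2.connectedComponentsWithStats(mask.astype(np.uint8),connectivity=8)
    if n<2: print(name,'none');return
    i=1+st[1:,4].argmax(); p=P[l==i]
    r=cv2.minAreaRect((p[:,:2]*1000).astype(np.float32)); print(name,'n',len(p),'c',np.round(r[0],1),'size',np.round(r[1],1),'ang',round(r[2],2),'z',np.nanmedian(p[:,2]).round(4)); return p
E
python3 - <<'E'
from m import *
z=np.load('top0.npz'); P=z['P']; im=z['im']
def box(x0,x1,y0,y1):
    m=np.zeros((384,512),bool); m[int(y0*.64):int(y1*.64),int(x0*.64):int(x1*.64)]=1; return m
Z=np.nan_to_num(P[...,2])
T=box(195,345,260,355)
rect(P,T&(abs(Z-.075)<.008),'tester')
rect(P,T&(abs(Z-.130)<.012),'old')
rect(P,T&(abs(Z-.118)<.01)&box(270,345,260,355),'knob')
rect(P,box(400,460,320,375)&(abs(Z-.05)<.008),'emptyh')
F=box(470,545,330,390)
rect(P,F&(abs(Z-.05)<.008),'fullh')
rect(P,F&(abs(Z-.145)<.012),'new')
a=im[165:235,125:225];b=im[200:250,250:350]
save('crop',np.vstack([cv2.resize(a,(560,392)),cv2.resize(im[200:236,250:350],(560,202))]))
E
```

```text
tester n 2945 c [565.6 185.9] size [141.9 251.1] ang 4.98 z 0.0755
old n 210 c [561.1 249.2] size [29.9 60.1] ang 2.13 z 0.1306
knob n 109 c [573.1 122.1] size [62.7 16.4] ang 50.55 z 0.1178
emptyh n 364 c [ 483.  -142.9] size [84.  69.9] ang 87.24 z 0.0499
fullh n 305 c [ 460.  -292.3] size [70.4 84.7] ang 14.38 z 0.0502
new n 217 c [ 460.2 -292.1] size [29.7 59.5] ang 13.6 z 0.1456
```

View pics/crop.png

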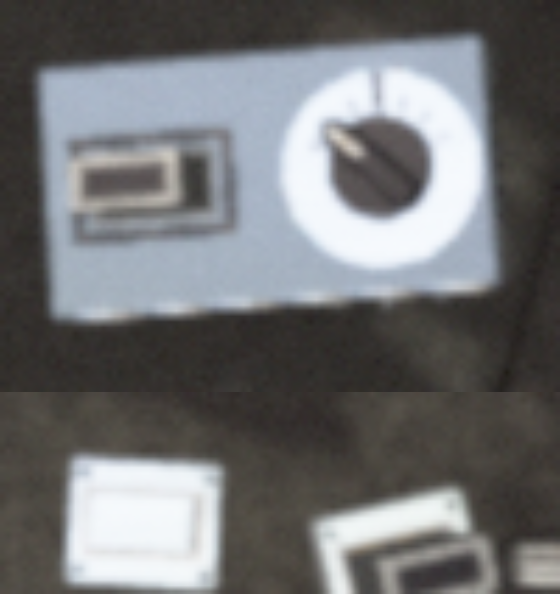

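The crop shows a grey module in the well, with the selector bar pointing up-left about 45° short of the long mark, so two clicks. The second strip shows the empty pocket on the left and the grey new module in the right holder. Sizes, heights and positions all agree with the description. Moving towards the old module now.

Emit:
move_arm([
  [0.018,0.05,0.02,0,0,0.054],
  [0.036,0.1,0.04,0,0,0.108],
  [0.054,0.15,0.06,0,0,0.162],
  [0.072,0.2,0.08,0,0,0.216],
  [0.09,0.25,0.1,0,0,0.27],
], claw=1)

```text
clock: 0.6
position: [0.3443, -0.3712, 0.302]
ee_rot: [-2.927, -1.141, 0.001]
force: [0.9, -0.4, -0.5]
width: 0.999
gripper_force: 0.0
```

Emit:
move_arm([
  [0.018,0.05,0,0,0,0.054],
  [0.036,0.1,0,0,0,0.108],
  [0.054,0.15,0,0,0,0.162],
  [0.072,0.2,0,0,0,0.216],
  [0.09,0.25,0,0,0,0.27],
])

```text
clock: 1.1
position: [0.4118, -0.1838, 0.3016]
ee_rot: [-2.737, -1.542, 0.0]
force: [0.9, -0.7, -0.7]
width: 1.001
gripper_force: 0.0
```

Emit:
move_arm([
  [0.018,0.05,0,0,0,0.054],
  [0.036,0.1,0,0,0,0.108],
  [0.054,0.15,0,0,0,0.162],
  [0.072,0.2,0,0,0,0.216],
  [0.09,0.25,0,0,0,0.27],
])

```text
clock: 1.6
position: [0.4793, 0.0036, 0.3016]
ee_rot: [2.492, 1.912, -0.0]
force: [-0.2, -0.1, 0.3]
width: 1.001
gripper_force: 0.0
```

Emit:
move_arm([
  [0.018,0.05,0,0,0,0.054],
  [0.036,0.1,0,0,0,0.108],
  [0.054,0.15,0,0,0,0.162],
  [0.072,0.2,0,0,0,0.216],
  [0.09,0.25,0,0,0,0.27],
])

```text
clock: 2.1
position: [0.547, 0.1909, 0.3014]
ee_rot: [-2.198, -2.244, 0.001]
force: [0.8, 0.3, 0.1]
width: 0.995
gripper_force: 0.0
```

```bash
python3 - <<'E'
from m import *
im,d,P,c,W=grab('wrist'); save('w1',im); Z=np.nan_to_num(P[...,2])
rect(P,(abs(Z-.130)<.008),'old')
rect(P,(abs(Z-.075)<.006),'tester')
rect(P,(abs(Z-.118)<.006)&(P[...,1]<.17),'knob')
s=readout.observe();Rm=R.from_rotvec(s['ee_rot']).as_matrix();print(s['position'],np.degrees(np.arctan2(Rm[1,1],Rm[0,1])),s['joints'])
z=np.load('top0.npz'); p=z['P'].reshape(-1,3); im0=z['im'].reshape(-1,3).astype(int)
t=(im0[:,1]-im0[:,0]>50)&(p[:,0]<.5); print('turq',np.nanmin(p[t],0),np.nanmax(p[t],0))
E
```

```text
old n 9420 c [311.7 244.3] size [226.8  46.4] ang 74.98 z 0.1294
tester n 18868 c [566.4 194.6] size [140.4 233.8] ang 5.14 z 0.0753
knob n 737 c [574.7 124.4] size [64.8 16.2] ang 50.59 z 0.1179
[0.54719808 0.19807947 0.30110555] 1.737861329759445 [-0.00768485  0.38020013 -0.60340998  1.53122355  0.21617804  1.2965556
 -0.60559123]
turq [-0.42812806 -0.99288847 -0.82750763] [0.40163849 1.3095209  0.13991421]
```

View pics/w1.png

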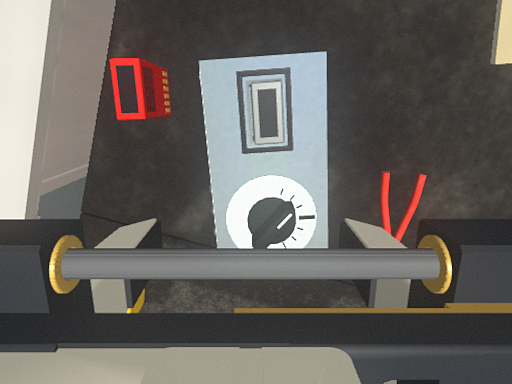

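Wrist view: the old module is in the well at (265,112), with the knob at (275,220) still pointing at two short of the long mark. Centring over the module.

Emit:
move_arm([
  [0.01,0.04,-0.04,0,0,0.017],
  [0.019,0.079,-0.1,0,0,0.017],
  [0.019,0.079,-0.1,0,0,0.017],
  [0.019,0.079,-0.1,0,0,0.017],
  [0.019,0.079,-0.1,0,0,0.017],
])

```text
clock: 2.65
position: [0.5616, 0.2481, 0.2277]
ee_rot: [2.181, 2.26, 0.001]
force: [0.0, 0.4, 0.4]
width: 1.005
gripper_force: 0.0
```

```bash
python3 - <<'E'
from m import *
im,d,P,c,W=grab('wrist'); Z=np.nan_to_num(P[...,2])
b=(abs(P[...,0]-.56)<.04)&(abs(P[...,1]-.25)<.06)
rect(P,(abs(Z-.130)<.005)&b,'old')
s=readout.observe();Rm=R.from_rotvec(s['ee_rot']).as_matrix();print(s['position'],np.degrees(np.arctan2(Rm[1,1],Rm[0,1])))
E
```

```text
old n 2649 c [561.2 251.1] size [30.  60.1] ang 5.09 z 0.1303
[0.56190113 0.24801591 0.22824647] 2.0143129814061878
```

Emit:
move_arm([
  [-0.001,0.004,-0.05,0,0,0.05],
  [-0.001,0.004,-0.11,0,0,0.05],
  [-0.001,0.004,-0.16,0,0,0.05],
  [-0.001,0.004,-0.18,0,0,0.05],
  [-0.001,0.004,-0.18,0,0,0.05],
])

```text
clock: 3.2
position: [0.5601, 0.2506, 0.0911]
ee_rot: [-2.122, -2.317, 0.003]
force: [0.4, 0.0, 0.1]
width: 1.003
gripper_force: 0.0
```

Emit:
move_arm([
  [0,0,0,0,0,0],
  [0,0,0,0,0,0],
  [0,0,0,0,0,0],
  [0,0,0,0,0,0],
  [0,0,0,0,0,0],
], claw=-1, squeeze=30)

```text
clock: 3.7
position: [0.5606, 0.252, 0.0924]
ee_rot: [2.12, 2.318, 0.001]
force: [0.3, -0.2, 0.2]
width: 0.614
gripper_force: 0.0
```

Emit:
move_arm([
  [0,0,0,0,0,0],
  [0,0,0,0,0,0],
  [0,0,0,0,0,0],
  [0,0,0,0,0,0],
  [0,0,0,0,0,0],
])

```text
clock: 4.2
position: [0.5609, 0.2519, 0.0918]
ee_rot: [2.12, 2.317, 0.001]
force: [2.6, 0.8, -1.6]
width: 0.326
gripper_force: 30.0
```

Emit:
move_arm([
  [0,0,0.01,0,0,0],
  [0,0,0.03,0,0,0],
  [0,0,0.06,0,0,0],
  [0,0,0.1,0,0,0],
  [0,0,0.14,0,0,0],
])

```text
clock: 4.7
position: [0.5595, 0.2515, 0.1972]
ee_rot: [-2.12, -2.318, 0.003]
force: [-0.1, 0.4, -1.7]
width: 0.33
gripper_force: 30.0
```

Emit:
move_arm([
  [0,0,0.04,0,0,0],
  [0,0,0.08,0,0,0],
  [0,0,0.09,0,0,0],
  [0,0,0.09,0,0,0],
  [0,0,0.09,0,0,0],
])

```text
clock: 5.2
position: [0.5596, 0.2513, 0.2626]
ee_rot: [-2.12, -2.318, 0.004]
force: [-0.0, -0.2, -3.0]
width: 0.328
gripper_force: 30.0
```

Emit:
move_arm([
  [-0.01,-0.06,0,0,0,-0.03],
  [-0.02,-0.12,0,0,0,-0.06],
  [-0.03,-0.18,0,0,0,-0.09],
  [-0.04,-0.24,0,0,0,-0.12],
  [-0.05,-0.3,0,0,0,-0.131],
])

```text
clock: 5.7
position: [0.5212, 0.0248, 0.2624]
ee_rot: [-2.274, -2.165, 0.004]
force: [0.1, -0.8, -2.2]
width: 0.328
gripper_force: 30.0
```

Emit:
move_arm([
  [-0.01,-0.06,0,0,0,0],
  [-0.02,-0.12,0,0,0,0],
  [-0.03,-0.18,0,0,0,0],
  [-0.04,-0.24,0,0,0,0],
  [-0.052,-0.3,0,0,0,0],
])

```text
clock: 6.2
position: [0.4822, -0.1998, 0.2625]
ee_rot: [-2.272, -2.166, 0.002]
force: [0.4, -0.7, -2.3]
width: 0.326
gripper_force: 30.0
```

Emit:
move_arm([
  [0,-0.015,0,0,0,0],
  [0,-0.015,0,0,0,0],
  [0,-0.015,0,0,0,0],
  [0,-0.015,0,0,0,0],
  [0,-0.015,0,0,0,0],
])

```text
clock: 6.7
position: [0.4841, -0.2077, 0.2641]
ee_rot: [-2.271, -2.17, -0.0]
force: [0.3, -0.0, -2.1]
width: 0.324
gripper_force: 30.0
```

```bash
python3 - <<'E'
from m import *
s=readout.observe();Rm=R.from_rotvec(s['ee_rot']).as_matrix();print(s['position'],np.degrees(np.arctan2(Rm[1,1],Rm[0,1])))
im,d,P,c,W=grab('wrist'); save('w2',im); Z=np.nan_to_num(P[...,2])
b=(abs(P[...,0]-.483)<.06)&(abs(P[...,1]+.143)<.07)
rect(P,(abs(Z-.05)<.005)&b,'holder')
rect(P,(abs(Z-.01)<.004)&b&(abs(P[...,0]-.483)<.02)&(abs(P[...,1]+.143)<.035),'floor')
E
```

```text
[ 0.48409014 -0.20769474  0.26406571] -2.603942352988716
holder n 3313 c [ 483.7 -142.8] size [83.8 70.1] ang 87.36 z 0.0499
floor n 1433 c [ 483.9 -142.7] size [62.6 32.5] ang 86.76 z 0.0102
```

View pics/w2.png

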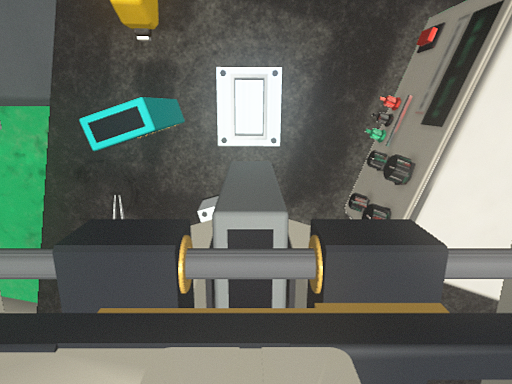

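Wrist view: the empty holder is at (249,106), with the module held at (250,210) and upright. The turquoise module at (130,120) is clear of the path.

Emit:
move_arm([
  [-0.0005,0.05,0,0,0,0],
  [-0.0005,0.0876,0,0,0,0],
  [-0.0005,0.0876,0,0,0,0],
  [-0.0005,0.0876,0,0,0,0],
  [-0.0005,0.0876,-0.03,0,0,0],
])

```text
clock: 7.25
position: [0.4853, -0.1445, 0.2439]
ee_rot: [2.271, 2.164, 0.004]
force: [0.5, -0.3, -2.1]
width: 0.322
gripper_force: 30.0
```

Emit:
move_arm([
  [0,0,-0.04,0,0,0],
  [0,0,-0.08,0,0,0],
  [0,0,-0.12,0,0,0],
  [0,0,-0.13,0,0,0],
  [0,0,-0.13,0,0,0],
])

```text
clock: 7.75
position: [0.4828, -0.1442, 0.1436]
ee_rot: [-2.274, -2.165, 0.002]
force: [-0.2, 0.5, -1.0]
width: 0.327
gripper_force: 30.0
```

```bash
python3 - <<'E'
from m import *
s=readout.observe();Rm=R.from_rotvec(s['ee_rot']).as_matrix();print(s['position'],np.degrees(np.arctan2(Rm[1,1],Rm[0,1])),s['force'])
E
```

```text
[ 0.48279441 -0.14417604  0.14355941] -2.79779579044512 [-0.20263304  0.52906152 -0.99185285]
```

Emit:
move_arm([
  [0.001,0.002,-0.006,0,0,0],
  [0.001,0.002,-0.016,0,0,0],
  [0.001,0.002,-0.026,0,0,0],
  [0.001,0.002,-0.036,0,0,0],
  [0.001,0.002,-0.046,0,0,0],
])

```text
clock: 8.25
position: [0.4841, -0.1422, 0.1092]
ee_rot: [2.274, 2.167, 0.0]
force: [0.2, 0.3, -2.5]
width: 0.325
gripper_force: 30.0
```

Emit:
move_arm([
  [0,0,-0.005,0,0,0],
  [0,0,-0.01,0,0,0],
  [0,0,-0.015,0,0,0],
  [0,0,-0.019,0,0,0],
  [0,0,-0.02,0,0,0],
])

```text
clock: 8.75
position: [0.484, -0.1422, 0.0944]
ee_rot: [-2.274, -2.167, 0.0]
force: [-0.3, -0.1, -1.1]
width: 0.324
gripper_force: 30.0
```

Emit:
move_arm([
  [0,0,-0.002,0,0,0],
  [0,0,-0.004,0,0,0],
  [0,0,-0.006,0,0,0],
  [0,0,-0.007,0,0,0],
  [0,0,-0.008,0,0,0],
])

```text
clock: 9.25
position: [0.4841, -0.1422, 0.0887]
ee_rot: [-2.274, -2.167, -0.0]
force: [0.4, -0.7, -1.9]
width: 0.324
gripper_force: 30.0
```

Emit:
move_arm([
  [0,0,-0.001,0,0,0],
  [0,0,-0.002,0,0,0],
  [0,0,-0.002,0,0,0],
  [0,0,-0.002,0,0,0],
  [0,0,-0.002,0,0,0],
])

```text
clock: 9.75
position: [0.4842, -0.1422, 0.0873]
ee_rot: [2.274, 2.167, 0.0]
force: [-0.8, 0.0, -1.6]
width: 0.323
gripper_force: 30.0
```

Emit:
move_arm([
  [0,0,-0.001,0,0,0],
  [0,0,-0.002,0,0,0],
  [0,0,-0.002,0,0,0],
  [0,0,-0.002,0,0,0],
  [0,0,-0.002,0,0,0],
])

```text
clock: 10.25
position: [0.4844, -0.1421, 0.0866]
ee_rot: [2.274, 2.167, 0.0]
force: [-2.4, 1.8, 9.9]
width: 0.326
gripper_force: 30.0
```

Bottomed gently at the expected height. Releasing and lifting.

Emit:
move_arm([
  [0,0,0.001,0,0,0],
  [0,0,0.001,0,0,0],
  [0,0,0.001,0,0,0],
  [0,0,0.001,0,0,0],
  [0,0,0.001,0,0,0],
], claw=0.2)

```text
clock: 10.75
position: [0.4841, -0.1422, 0.0864]
ee_rot: [-2.274, -2.167, 0.0]
force: [-0.4, -0.4, -0.8]
width: 0.597
gripper_force: 0.0
```

Emit:
move_arm([
  [0,0,0.02,0,0,0],
  [0,0,0.05,0,0,0],
  [0,0,0.1,0,0,0],
  [0,0,0.16,0,0,0],
  [0,0,0.2,0,0,0],
])

```text
clock: 11.25
position: [0.4848, -0.142, 0.2393]
ee_rot: [2.273, 2.166, 0.002]
force: [0.7, -1.1, 0.2]
width: 0.598
gripper_force: 0.0
```

Emit:
move_arm([
  [-0.01,-0.06,0.02,0,0,0.1],
  [-0.02,-0.12,0.02,0,0,0.2],
  [-0.032,-0.18,0.02,0,0,0.283],
  [-0.032,-0.2,0.02,0,0,0.283],
  [-0.032,-0.2,0.02,0,0,0.283],
], claw=1)

```text
clock: 11.75
position: [0.4591, -0.2952, 0.2509]
ee_rot: [-1.936, -2.473, 0.001]
force: [1.0, 0.1, -0.7]
width: 0.973
gripper_force: 0.0
```

Emit:
move_arm([
  [0,0,0,0,0,0],
  [0,0,0,0,0,0],
  [0,0,0,0,0,0],
])

```text
clock: 12.05
position: [0.4607, -0.2906, 0.2516]
ee_rot: [1.926, 2.482, 0.001]
force: [-0.1, -0.1, 0.9]
width: 0.996
gripper_force: 0.0
```

```bash
python3 - <<'E'
from m import *
s=readout.observe();Rm=R.from_rotvec(s['ee_rot']).as_matrix();print(s['position'],np.degrees(np.arctan2(Rm[1,1],Rm[0,1])))
im,d,P,c,W=grab('wrist'); save('w3',im); Z=np.nan_to_num(P[...,2])
b=(abs(P[...,0]-.46)<.06)&(abs(P[...,1]+.292)<.06)
rect(P,(abs(Z-.145)<.005)&b,'new')
rect(P,(abs(Z-.125)<.005)&(abs(P[...,1]+.143)<.05),'old')
E
```

```text
[ 0.46071873 -0.29055407  0.25162241] 14.355405397893287
new n 2431 c [ 460.7 -291.7] size [29.4 59.5] ang 13.75 z 0.1453
old n 2131 c [ 482.1 -150.6] size [45.  30.2] ang 87.3 z 0.1253
```

View pics/w3.png

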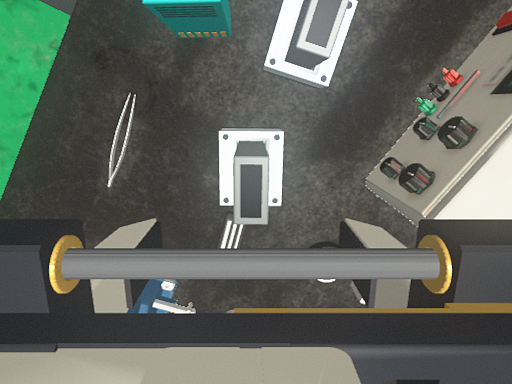

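The old module stands in its holder, upper right at (325,25), with its top at 0.125 m as it should be. The grey new module is at (252,190) in the full holder. Descending to grip it.

Emit:
move_arm([
  [0,-0.0015,-0.05,0,0,-0.01],
  [0,-0.0015,-0.11,0,0,-0.01],
  [0,-0.0015,-0.16,0,0,-0.01],
  [0,-0.0015,-0.1915,0,0,-0.01],
  [0,-0.0015,-0.1915,0,0,-0.01],
])

```text
clock: 12.6
position: [0.4583, -0.2917, 0.105]
ee_rot: [-1.937, -2.466, 0.001]
force: [-0.5, -0.1, 0.2]
width: 1.002
gripper_force: 0.0
```

Emit:
move_arm([
  [0,0,0,0,0,0],
  [0,0,0,0,0,0],
  [0,0,0,0,0,0],
  [0,0,0,0,0,0],
  [0,0,0,0,0,0],
], claw=-1, squeeze=30)

```text
clock: 13.1
position: [0.4604, -0.2936, 0.1086]
ee_rot: [1.942, 2.468, 0.0]
force: [0.7, 0.4, 0.5]
width: 0.611
gripper_force: 0.0
```

Emit:
move_arm([
  [0,0,0,0,0,0],
  [0,0,0,0,0,0],
  [0,0,0,0,0,0],
  [0,0,0,0,0,0],
  [0,0,0,0,0,0],
])

```text
clock: 13.6
position: [0.4603, -0.2933, 0.1079]
ee_rot: [1.942, 2.469, 0.0]
force: [0.5, 0.2, -1.0]
width: 0.327
gripper_force: 30.0
```

Emit:
move_arm([
  [0,0,0.01,0,0,0],
  [0,0,0.03,0,0,0],
  [0,0,0.06,0,0,0],
  [0,0,0.1,0,0,0],
  [0,0,0.14,0,0,0],
])

```text
clock: 14.1
position: [0.4594, -0.293, 0.2139]
ee_rot: [-1.941, -2.468, 0.0]
force: [1.8, 0.2, -2.2]
width: 0.327
gripper_force: 30.0
```

Emit:
move_arm([
  [0,0,0.05,0,0,0],
  [0,0,0.09,0,0,0],
  [0,0,0.1,0,0,0],
  [0,0,0.1,0,0,0],
  [0,0,0.1,0,0,0],
])

```text
clock: 14.6
position: [0.4592, -0.2931, 0.2864]
ee_rot: [-1.941, -2.467, 0.001]
force: [-0.1, -0.9, -2.9]
width: 0.324
gripper_force: 30.0
```

Emit:
move_arm([
  [0.01,0.05,0,0,0,-0.03],
  [0.02,0.11,0,0,0,-0.06],
  [0.033,0.17,0,0,0,-0.09],
  [0.046,0.23,0,0,0,-0.12],
  [0.06,0.29,0,0,0,-0.145],
])

```text
clock: 15.1
position: [0.5041, -0.0742, 0.286]
ee_rot: [-2.124, -2.311, 0.003]
force: [1.2, -0.7, -2.4]
width: 0.322
gripper_force: 30.0
```

Emit:
move_arm([
  [0.013,0.06,0,0,0,0],
  [0.026,0.12,0,0,0,0],
  [0.039,0.18,0,0,0,0],
  [0.052,0.24,0,0,0,0],
  [0.065,0.3,0,0,0,0],
])

```text
clock: 15.6
position: [0.5532, 0.1504, 0.2858]
ee_rot: [-2.123, -2.313, 0.005]
force: [0.2, -0.4, -1.9]
width: 0.326
gripper_force: 30.0
```

Emit:
move_arm([
  [0.009,0.041,0,0,0,0],
  [0.009,0.041,0,0,0,0],
  [0.009,0.041,0,0,0,0],
  [0.009,0.041,0,0,0,0],
  [0.009,0.041,0,0,0,0],
])

```text
clock: 16.1
position: [0.5606, 0.1782, 0.2872]
ee_rot: [2.126, 2.312, -0.002]
force: [-0.2, 0.3, -2.5]
width: 0.326
gripper_force: 30.0
```

Emit:
move_arm([
  [0,0,0,0,0,0],
  [0,0,0,0,0,0],
])

```text
clock: 16.3
position: [0.5608, 0.1791, 0.288]
ee_rot: [2.125, 2.313, -0.0]
force: [0.1, 0.8, -1.9]
width: 0.322
gripper_force: 30.0
```

```bash
python3 - <<'E'
from m import *
s=readout.observe();Rm=R.from_rotvec(s['ee_rot']).as_matrix();print(s['position'],np.degrees(np.arctan2(Rm[1,1],Rm[0,1])))
im,d,P,c,W=grab('wrist'); save('w4',im); Z=np.nan_to_num(P[...,2])
b=(abs(P[...,0]-.56)<.03)&(abs(P[...,1]-.2507)<.045)
rect(P,(abs(Z-.015)<.004)&b,'floor')
rect(P,(abs(Z-.075)>.005)&b&(Z<.073),'hole')
rect(P,(abs(Z-.075)<.004),'top')
# module in tool frame: near end face
Q=(P-s['position'])@Rm
m=(Q[...,2]>.022)&(Q[...,2]<.093)&(abs(Q[...,1])<.03)&(abs(Q[...,0])<.06)
q=Q[m]; print('face x',np.percentile(q[:,0],[5,50,95]).round(4),'y',np.percentile(q[:,1],[1,99]).round(4),len(q))
E
```

```text
[0.56075258 0.17908714 0.28795752] 4.850905251123446
floor n 1360 c [561.3 251.2] size [32.6 62.9] ang 4.67 z 0.0151
hole n 1767 c [561.3 251.2] size [33.2 64.2] ang 5.11 z 0.0154
top n 16621 c [565.  209.2] size [140.4 203.9] ang 5.09 z 0.0752
face x [0.0303 0.0306 0.0308] y [-0.0156  0.0127] 865
```

View pics/w4.png

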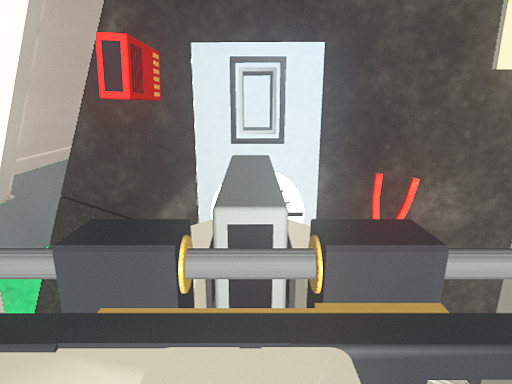

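Wrist view: the empty well is at (257,100), with the module held upright at (250,210). Moving over the well.

Emit:
move_arm([
  [0.001,0.05,0,0,0,0.004],
  [0.001,0.0957,0,0,0,0.004],
  [0.001,0.0957,0,0,0,0.004],
  [0.001,0.0957,0,0,0,0.004],
  [0.001,0.0957,0,0,0,0.004],
])

```text
clock: 16.85
position: [0.5617, 0.2506, 0.2878]
ee_rot: [2.12, 2.318, -0.001]
force: [-0.1, -0.5, -1.9]
width: 0.325
gripper_force: 30.0
```

Emit:
move_arm([
  [0,0,-0.04,0,0,0],
  [0,0,-0.09,0,0,0],
  [0,0,-0.125,0,0,0],
  [0,0,-0.13,0,0,0],
  [0,0,-0.13,0,0,0],
])

```text
clock: 17.35
position: [0.5616, 0.2507, 0.1904]
ee_rot: [-2.121, -2.318, 0.001]
force: [0.4, -0.3, -2.1]
width: 0.328
gripper_force: 30.0
```

Emit:
move_arm([
  [0,0,0,0,0,0],
  [0,0,0,0,0,0],
  [0,0,0,0,0,0],
])

```text
clock: 17.65
position: [0.562, 0.2521, 0.1917]
ee_rot: [2.119, 2.318, 0.003]
force: [0.5, -0.8, -1.9]
width: 0.328
gripper_force: 30.0
```

Emit:
move_arm([
  [-0.001,-0.001,-0.006,0,0,0],
  [-0.001,-0.001,-0.016,0,0,0],
  [-0.001,-0.001,-0.026,0,0,0],
  [-0.001,-0.001,-0.036,0,0,0],
  [-0.001,-0.001,-0.046,0,0,0],
])

```text
clock: 18.15
position: [0.5613, 0.2509, 0.1552]
ee_rot: [2.119, 2.318, 0.001]
force: [2.0, -0.1, -1.6]
width: 0.327
gripper_force: 30.0
```

Emit:
move_arm([
  [0,0,-0.008,0,0,0],
  [0,0,-0.016,0,0,0],
  [0,0,-0.024,0,0,0],
  [0,0,-0.032,0,0,0],
  [0,0,-0.037,0,0,0],
])

```text
clock: 18.65
position: [0.5612, 0.251, 0.1277]
ee_rot: [2.119, 2.319, 0.001]
force: [4.9, -0.6, 0.3]
width: 0.325
gripper_force: 30.0
```

Emit:
move_arm([
  [0.0007,0,-0.004,0,0,0],
  [0.0007,0,-0.008,0,0,0],
  [0.0007,0,-0.012,0,0,0],
  [0.0007,0,-0.015,0,0,0],
  [0.0007,0,-0.017,0,0,0],
])

```text
clock: 19.15
position: [0.5613, 0.251, 0.1152]
ee_rot: [2.119, 2.319, 0.0]
force: [4.1, -0.2, -0.8]
width: 0.329
gripper_force: 30.0
```

Emit:
move_arm([
  [0,0,-0.001,0,0,0],
  [0,0,-0.002,0,0,0],
  [0,0,-0.002,0,0,0],
  [0,0,-0.002,0,0,0],
])

```text
clock: 19.55
position: [0.5612, 0.251, 0.1138]
ee_rot: [2.119, 2.319, 0.0]
force: [4.3, 1.2, -2.9]
width: 0.318
gripper_force: 30.0
```

Emit:
move_arm([
  [0,0,-0.001,0,0,0],
  [0,0,-0.002,0,0,0],
  [0,0,-0.002,0,0,0],
  [0,0,-0.002,0,0,0],
])

```text
clock: 19.95
position: [0.5612, 0.251, 0.1124]
ee_rot: [2.119, 2.319, 0.0]
force: [5.2, 1.4, -0.9]
width: 0.325
gripper_force: 30.0
```

Emit:
move_arm([
  [0,0,-0.001,0,0,0],
  [0,0,-0.002,0,0,0],
  [0,0,-0.002,0,0,0],
  [0,0,-0.002,0,0,0],
])

```text
clock: 20.35
position: [0.5613, 0.251, 0.1123]
ee_rot: [2.119, 2.318, 0.001]
force: [0.6, -2.8, 13.1]
width: 0.325
gripper_force: 30.0
```

Emit:
move_arm([
  [0,0,0.002,0,0,0],
  [0,0,0.002,0,0,0],
  [0,0,0.002,0,0,0],
  [0,0,0.002,0,0,0],
  [0,0,0.002,0,0,0],
], claw=0.2)

```text
clock: 20.85
position: [0.5608, 0.2509, 0.112]
ee_rot: [-2.119, -2.319, 0.001]
force: [-0.0, -0.2, -0.3]
width: 0.599
gripper_force: 0.0
```

Emit:
move_arm([
  [0,0,0.02,0,0,0],
  [0,0,0.06,0,0,0],
  [0,0,0.11,0,0,0],
  [0,0,0.15,0,0,0],
  [0,0,0.15,0,0,0],
])

```text
clock: 21.35
position: [0.563, 0.2529, 0.2308]
ee_rot: [2.117, 2.318, 0.012]
force: [0.3, 1.3, 0.3]
width: 0.603
gripper_force: 0.0
```

Emit:
move_arm([
  [0.003,-0.04,0,0,0,-0.13],
  [0.006,-0.08,0,0,0,-0.26],
  [0.01,-0.12,0,0,0,-0.39],
  [0.014,-0.16,0,0,0,-0.52],
  [0.0155,-0.172,0,0,0,-0.65],
])

```text
clock: 21.85
position: [0.5732, 0.1176, 0.225]
ee_rot: [2.778, 1.464, -0.002]
force: [0.6, -0.2, 0.1]
width: 0.599
gripper_force: 0.0
```

Emit:
move_arm([
  [0,0,0,0,0,-0.092],
  [0,0,0,0,0,-0.092],
  [0,0,0,0,0,-0.092],
  [0,0,0,0,0,-0.092],
])

```text
clock: 22.25
position: [0.5726, 0.1225, 0.2249]
ee_rot: [-2.837, -1.348, 0.0]
force: [0.6, 1.3, -0.4]
width: 0.598
gripper_force: 0.0
```

```bash
python3 - <<'E'
from m import *
s=readout.observe();Rm=R.from_rotvec(s['ee_rot']).as_matrix();print(s['position'],np.degrees(np.arctan2(Rm[1,1],Rm[0,1])),s['joints'])
im,d,P,c,W=grab('wrist'); save('w5',im); Z=np.nan_to_num(P[...,2])
rect(P,(abs(Z-.118)<.004)&(abs(P[...,1]-.122)<.045)&(abs(P[...,0]-.573)<.045),'knob')
rect(P,(abs(Z-.150)<.004)&(abs(P[...,1]-.25)<.045)&(abs(P[...,0]-.56)<.04),'new')
E
```

```text
[0.57259847 0.12253395 0.22493455] -39.17047509581348 [ 0.01188466  0.41312127 -0.43831268  1.64641348  0.18977032  1.12447289
 -1.15999646]
knob n 1344 c [574.9 123.5] size [64.6 15.7] ang 50.45 z 0.118
new n 4241 c [559.6 250.7] size [30.4 60.2] ang 5.24 z 0.1504
```

View pics/w5.png

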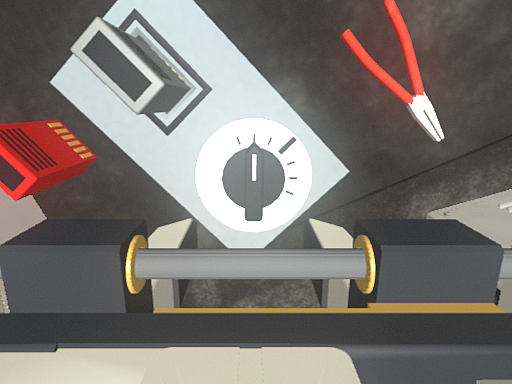

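Wrist view: the new module is home at (120,65), with its top at 0.150 m. The selector at (254,175) is aligned with the tool, and the long mark at (287,145) is 45° clockwise.

Emit:
move_arm([
  [0.0005,-0.001,-0.05,0,0,-0.005],
  [0.0005,-0.001,-0.1,0,0,-0.005],
  [0.0005,-0.001,-0.15,0,0,-0.005],
  [0.0005,-0.001,-0.172,0,0,-0.005],
  [0.0005,-0.001,-0.172,0,0,-0.005],
])

```text
clock: 22.8
position: [0.5713, 0.1208, 0.0932]
ee_rot: [-2.841, -1.338, 0.008]
force: [-0.1, -1.2, 0.7]
width: 0.603
gripper_force: 0.0
```

Emit:
move_arm([
  [0,0,0,0,0,0],
  [0,0,0,0,0,0],
  [0,0,0,0,0,0],
  [0,0,0,0,0,0],
  [0,0,0,0,0,0],
], claw=-1, squeeze=30)

```text
clock: 23.3
position: [0.5735, 0.1212, 0.0965]
ee_rot: [2.843, 1.336, 0.001]
force: [0.3, 0.7, 1.0]
width: 0.212
gripper_force: 0.0
```

Emit:
move_arm([
  [0,0,0,0,0,0],
  [0,0,0,0,0,0],
  [0,0,0,0,0,0],
])

```text
clock: 23.6
position: [0.5745, 0.1204, 0.0965]
ee_rot: [2.843, 1.334, 0.003]
force: [4.9, -3.2, 2.7]
width: 0.17
gripper_force: 30.0
```

Emit:
move_arm([
  [0,0,0,0,0,-0.075],
  [0,0,0,0,0,-0.15],
  [0,0,0,0,0,-0.225],
  [0,0,0,0,0,-0.3],
  [0,0,0,0,0,-0.378],
])

```text
clock: 24.1
position: [0.5748, 0.1204, 0.0965]
ee_rot: [3.051, 0.744, 0.004]
force: [5.1, -3.8, 1.6]
width: 0.174
gripper_force: 29.9
```

Emit:
move_arm([
  [0,0,0,0,0,-0.075],
  [0,0,0,0,0,-0.15],
  [0,0,0,0,0,-0.225],
  [0,0,0,0,0,-0.3],
  [0,0,0,0,0,-0.378],
])

```text
clock: 24.6
position: [0.5748, 0.1201, 0.0965]
ee_rot: [3.138, 0.129, 0.004]
force: [5.2, -5.1, 1.8]
width: 0.174
gripper_force: 29.9
```

Emit:
move_arm([
  [0,0,0,0,0,0],
  [0,0,0,0,0,0],
  [0,0,0,0,0,0],
])

```text
clock: 24.9
position: [0.5748, 0.1202, 0.0964]
ee_rot: [3.138, 0.135, 0.005]
force: [5.2, -4.0, 1.0]
width: 0.175
gripper_force: 29.9
```

Emit:
move_arm([
  [0,0,0,0,0,0],
  [0,0,0,0,0,0],
  [0,0,0,0,0,0],
  [0,0,0,0,0,0],
], claw=0)

```text
clock: 25.3
position: [0.5728, 0.1216, 0.0957]
ee_rot: [-3.138, -0.137, 0.001]
force: [0.1, 0.5, 0.2]
width: 0.466
gripper_force: 0.0
```

Emit:
move_arm([
  [0,0,0.02,0,0,0],
  [0,0,0.06,0,0,0],
  [0,0,0.11,0,0,0],
  [0,0,0.17,0,0,0],
  [0,0,0.2,0,0,0],
])

```text
clock: 25.8
position: [0.5741, 0.1219, 0.2497]
ee_rot: [-3.137, -0.137, -0.006]
force: [-1.0, -0.4, 0.1]
width: 0.502
gripper_force: 0.0
```

Emit:
move_arm([
  [0,0,0,0,0,0],
  [0,0,0,0,0,0],
  [0,0,0,0,0,0],
])

```text
clock: 26.1
position: [0.5723, 0.121, 0.2444]
ee_rot: [3.138, 0.137, -0.004]
force: [-0.7, 0.6, -1.1]
width: 0.503
gripper_force: 0.0
```

```bash
python3 - <<'E'
from m import *
im,d,P,c,W=grab('wrist'); save('w6',im); Z=np.nan_to_num(P[...,2])
rect(P,(abs(Z-.118)<.004)&(abs(P[...,1]-.122)<.045)&(abs(P[...,0]-.573)<.045),'knob')
im,d,P,c,W=grab('side'); Z=np.nan_to_num(P[...,2]); o=np.load('side0.npz')['im']
save('s6',np.hstack([cv2.resize(o[150:330,130:350],(400,327)),cv2.resize(im[150:330,130:350],(400,327))]))
s=readout.observe();print(s['clock'],s['position'],s['force'])
E
```

```text
knob n 1183 c [575.8 121.5] size [64.2 15.4] ang 5.54 z 0.1181
26.2 [0.57241978 0.12100644 0.24438479] [-0.14646728  0.25512612  0.50126869]
```

View pics/s6.png

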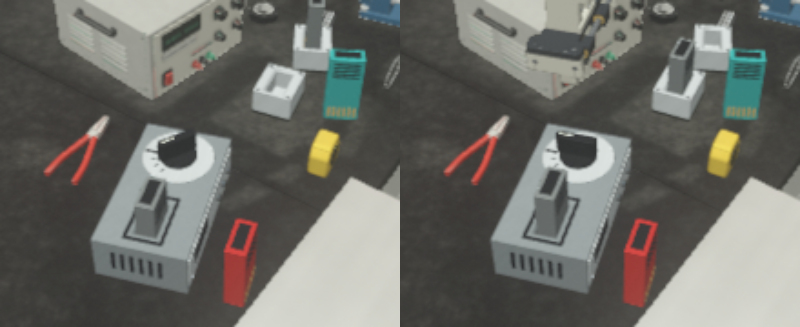

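View pics/w6.png

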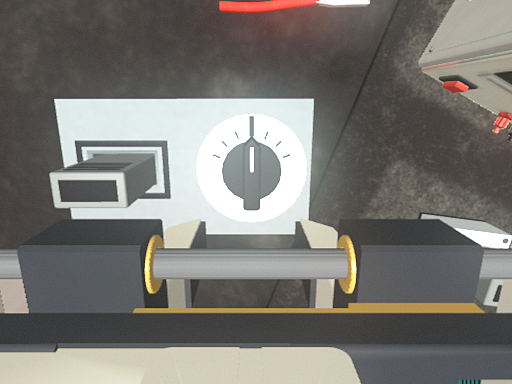

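The wrist view shows the selector at (252,165) pointing at the long mark at (252,125). The before/after side view shows the taller module in the tester, the old one in its holder, and the other tools unmoved. The gripper is clear, so I'm handing in.

```bash
python3 -c "
from cell import ticket; print(ticket.sign_off())"
```

```text
the job is handed in; nothing more can be done
None
```

The job is done and handed in at about 26 s: the old module stands in the holder that was empty, the new module is fully home in the tester, the selector rests at the long mark after two clicks clockwise, and in the last camera views the tools nearby had not moved.

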